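Clamp the coin and show it to the camera in the mirror

TASK

First turn the red-handled crank of the blue vise clockwise until its jaw pushes the encapsulated coin against the other jaw, and about a quarter turn more so that it grips firmly. Then swing the sprung inspection mirror by its orange pin until the stage camera sees the middle of the clamped coin reflected in the mirror, and finish while still holding the pin there with the mirror still: it springs back if let go. Do not disturb the rubber blower or the blue hand stamp.

Things in the scene. Friction and masses are not known exactly. Their poses are not given: they have to be found in the camera images.
- vise: Small blue coin vise fixed to the desk, base 190 x 80 mm, jaw tops 85 mm high. Origin: on the desk under the middle of the vise; its x axis runs from the crank (-x end) along the screw to the fixed jaw, z up. The fixed jaw's grooved face is at vise x = +42 mm; the bed on which the capsule stands is 45 mm high.
- crank_centre (a point): A fixed point on the crank's axis, 72 mm above the desk, in the middle of the length of the handle; the axis runs along the vise's x axis. The handle's middle circles this point at a radius of 30 mm.
- crank_grip (a point): Middle of the red crank handle, a free-spinning sleeve 14 mm thick and 46 mm long that lies parallel to the vise's x axis, 42 mm out from the vise. Its height runs from 42 to 102 mm as the crank turns. There is nothing beside or above it but the 20 mm wide hub and the slim crank arm, both at its vise end.
- crank (a joint): Crank angle in rad (0 to 8.5). 0: handle straight up; grows clockwise seen from the robot (looking along vise +x): at angle a the handle is 30 mm * sin(a) to vise -y and 30 mm * cos(a) above the axis. Starts between 0 and 2. Turning on drives the jaw to the fixed jaw, 20 mm a turn (3.18 mm per rad). It takes about 3 N at the handle and stays where left.
- jaw: Moving steel jaw, 34 mm high, grooved for the capsule's rim; origin at desk height below its gripping face. Both jaws touch the capsule when this origin is at vise x = about +2 mm. It has a spring cushion: once the capsule stops it, each further mm of screw travel (0.31 rad of crank) adds 1.5 N of grip, up to 6 mm, where it goes solid.
- capsule: Clear round coin capsule with a coin in it, 40 mm across and 7 mm thick, loose, standing on edge in the vise's groove between the jaws, its flat faces to the vise's +y and -y sides. Origin: middle of one flat face, z axis along the capsule's axis.
- coin (a point): Centre of the coin in the capsule, about 65 mm above the desk.
- stage: Mirror stage fixed to the desk: aluminium base 200 x 70 x 10 mm with a black inspection camera at its -x end and the mirror at its +x end. Origin: under its middle, on the desk (the base's middle lies 5 mm to -x); the camera looks along its +x axis, z up. An open laptop (lid up to about 0.33 m high) stands to its left on the desk.
- lens (a point): Front of the camera's lens, 65 mm above the desk, 113 mm from the mirror's axis. The camera looks at the mirror's centre.
- mirror_centre (a point): Fixed point on the mirror's upright pivot axis, in the middle of the glass (50 x 50 mm, upright, frame top 93 mm above the desk), 65 mm above the desk. The coin is seen when the mirror's facing direction halves the angle between the directions from here to the lens and to the coin.
- mirror: Mirror with its lever. It faces along its own -x; the lever points along +x behind it. Origin: on the pivot axis, at desk height. At rest the lever is turned 15 degrees from the stage's +x to its +y; it swings anticlockwise seen from above, up to 1.2 rad. A spring of 0.35 N m per rad (2.7 N at the pin after 0.5 rad) pulls it back.
- lever_pin (a point): Middle of the part of the orange upright pin to grip, 90 mm above the desk, 65 mm behind the pivot axis on the lever. The pin is round, 12 mm thick, free from 70 to 104 mm above the desk; the lever lies below it.
- view_line (a point): Point on the middle of the camera's view after its reflection in the mirror, 200 mm from the mirror's axis (no visible thing). The view's middle line runs from mirror_centre through this point, along this point's x axis; it turns twice as far as the mirror. The coin is centred in the view when it lies on this line.
- blower: Black rubber blower with a red band, 53 mm across, 107 mm high, a bystander standing to the right behind the mirror. Origin: middle of its underside.
- stamp: Blue and black self-inking hand stamp, 30 x 42 mm, 76 mm high, a bystander standing to the left behind the mirror. Origin: middle of its underside.

How it is judged:
By the outcome, as a careful person would: the job done as asked, in the order asked, and still so for the second after the job is handed in, while the arm keeps its last pose, push and grip.
It also fails if it takes over 69 s, if anything falls off the work surface, if the arm or the gripper's body presses on something with over 40 N, if the wrist force passes 120 N, or if a joint passes its speed limit or range.

ROBOT

A 6-joint arm with a two-finger parallel gripper is mounted at the origin on a cart in front of the work surface, level with it; the furniture and walls round the work are solid. World frame = base frame: x ahead of the robot, y to its left, z up, the work surface at z = 0. Lengths are in mm, angles in rad, forces in N, time in s.
With the tool pointing down it reaches from about 350 to 775 mm from the base axis. Payload 5.5 kg.
Tool frame: the origin (TCP) lies midway between the tips of the shut fingers; the grasp point (between the pads) lies 19 mm behind it; z points along the fingers, y is the line along which they close (so a half turn about z gives the same grasp; the last joint's range is limited). The gripper opens to 85 mm and grips with 20 to 120 N. Pads are 22 mm wide; open, the fingers measure 114 mm over their backs; the gripper's body (76 mm by 85 mm) begins 54 mm behind the grasp point. The pads swing forward as they close: fully open they stand 13 mm farther back than shut.
Start: joints at [1.16, 0.313, 0.046, 1.304, 0, 1.431], TCP at [153.838, 554.081, 231.323] pointing down, gripper open.
Joint ranges: [-2.76, 2.76], [-0.86, 1.69], [-1.03, 1.26], [-2.2, 2.34], [-1.47, 1.5], [-3.14, 3.14]. Speed limits (rad/s): [2.57, 2.57, 3.14, 3.14, 3.14, 3.14].

INTERFACE

Orientations are given as a unit quaternion [x, y, z, w].
In Python, from rig import read_state, get_image, calibration, close_job gives the robot as it stands.
- The arm moves only by the tool servo_tool, never from a script. Its argument "deltas" is a list of rows, each an object of numbers: "ax", "ay", "az": the turn, a rotation vector about the tool's x, y, z in degrees; "x", "y", "z": the shift along the tool's x, y, z in mm; "grip": the opening, from -1 (shut) to 1 (fully open). A call has 1 to 20 rows; each row shifts and turns the commanded pose from where the row before left it, along the tool's axes as they then stand; what a row does not reach is not made up. A row lasts 1/10 s, in which the tool goes at most 50 mm and 8.59 degrees, less where a joint would pass 70% of its speed; a pose out of reach is approached as far as the arm can. A call with a gripper value outside its range is refused whole. The fingers move at their own pace and stop on an object; "grip_force" is the grip in N (left out, the last holds). Time passes only in rows, so rows that do not move let the fingers close. It gives the time, the measured TCP pose, the force, the opening and the grip force at its end, in the units of the state.
- read_state(): the state, without advancing time (a new reading comes with each control period).
- get_image(name): name is "scene" or "top" or "wrist"; returns the picture (384x512x3 uint8, blue, green, red); there is no depth.
- calibration(name): a dict with "fovy" (degrees; the focal length in pixels is half the picture's height over the tangent of half this angle, whatever the lens; pixels are square), "cx", "cy" (the principal point, pixels), "camera_from_world" (4x4, takes a point from world to camera coordinates). Camera axes: x right, y up, looking along -z (the intrinsics and any distortion apply to the point x, -y, -z); pixel columns grow to the right and rows downward; lengths in mm; the calibration is good to about 2 mm. A picture is of the moment at which its call begins: read the wrist's pose just before it. calibration takes no time and is no camera call; for the wrist camera it gives the pose at the moment of the call.
- close_job(): hands the job in; it is judged then, once.
The state is a dict: "t": time; "joint_positions": joint angles; "joint_vel": joint speeds; "tau": joint torques, N m; "eef_pos": TCP position; "eef_rot": TCP orientation; "contact_force": force on the tool from outside, world axes, zero at the start; "moment": the same for the moment, N m; "grip_width": opening from 0.0 (shut) to 1.0 (fully open); "grasp_force": force on a finger pad.
Only numpy, scipy, OpenCV 4.12 (cv2) and the standard library are available. Lean on these libraries where they do the work, as an engineer would, in place of code of your own. Each camera call takes 0.05 s, during which the arm holds its last target. There are 200 camera calls.

## Working session

There is one attempt and no reset: what is moved stays moved. The work goes in short steps, Python scripts to look and compute and a tool call to move; the robot and the scene stay as the last step left them, time stands still between calls to the robot, and variables do not carry over. Pictures are saved under pics/ and viewed, at most 13 in all, crops included, and the job is handed in when it is done.

Besides the shell and the picture viewer there is one more tool, called after "Request:" as a command line: name --argument value ..., lists and objects as JSON in quotes. servo_tool: Moves the arm, as the interface text tells. Its arguments: {"type":"object","properties":{"deltas":{"type":"array","items":{"type":"object","properties":{"ax":{"type":"number"},"ay":{"type":"number"},"az":{"type":"number"},"x":{"type":"number"},"y":{"type":"number"},"z":{"type":"number"},"grip":{"type":"number"}}}},"grip_force":{"type":"number"}},"required":["deltas"]}

```bash
ls; mkdir -p pics; python3 - <<'E'
from rig import *
import cv2,json
s=read_state();print(s)
for n in("scene","top"):
    c=calibration(n);print(n,c)
    cv2.imwrite(f"pics/{n}0.png",get_image(n))
c=calibration("wrist");print(c);cv2.imwrite("pics/wrist0.png",get_image("wrist"))
import numpy as np
a=cv2.imread("pics/scene0.png");b=cv2.imread("pics/top0.png");
cv2.imwrite("pics/s0.png",cv2.resize(a,(800,600)));cv2.imwrite("pics/t0.png",cv2.resize(b,(800,600)))
E
```

```text
pics
{'t': 0.0, 'joint_positions': array([1.16041749e+00, 3.13972866e-01, 4.49807975e-02, 1.30357018e+00,
       2.73967735e-05, 1.43118767e+00]), 'joint_vel': array([ 0.00252356, -0.00053906, -0.00034903, -0.000425  , -0.00186619,
        0.00132485]), 'tau': array([-3.65720744e-04, -4.80619812e+01,  2.98537409e+01,  1.94242696e-02,
       -9.93833282e-05,  2.11627462e-07]), 'eef_pos': array([153.60361948, 553.589092  , 230.42525714]), 'eef_rot': array([ 1.34971844e-01,  9.90849041e-01, -8.46065905e-04, -2.52943777e-04]), 'contact_force': array([ 0.77372024, -0.02064392, -0.35480782]), 'moment': array([-0.02829154, -0.0932684 , -0.02175467]), 'grasp_force': 0.0, 'grip_width': 1.0020760960523107}
scene {'fovy': 42.605184082213235, 'cx': 258.265207990749, 'cy': 191.5023574184332, 'camera_from_world': array([[ 7.88069775e-01, -6.15308245e-01, -1.84876598e-02,
        -4.86739844e+02],
       [ 3.83472266e-01,  4.67204039e-01,  7.96661413e-01,
        -2.77523500e+02],
       [-4.81554826e-01, -6.34914285e-01,  6.04143029e-01,
        -8.60615919e+02],
       [ 0.00000000e+00,  0.000000
[... 241 characters left out ...]

       [ 9.93458591e-01, -3.16723427e-02,  1.09712762e-01,
        -5.87370567e+02],
       [-1.10291573e-01, -1.71409493e-02,  9.93751456e-01,
        -1.15516650e+03],
       [ 0.00000000e+00,  0.00000000e+00,  0.00000000e+00,
         1.00000000e+00]])}
{'fovy': 62.11366730989889, 'cx': 252.44437751785694, 'cy': 196.43661227432278, 'camera_from_world': array([[ 2.67835324e-01,  9.63463558e-01, -1.48681461e-03,
        -5.73170781e+02],
       [-9.16915889e-01,  2.54420956e-01, -3.07465818e-01,
         3.98389461e+01],
       [-2.95853835e-01,  8.37134910e-02,  9.51557965e-01,
        -3.80222538e+02],
       [ 0.00000000e+00,  0.00000000e+00,  0.00000000e+00,
         1.00000000e+00]])}
```

View pics/s0.png

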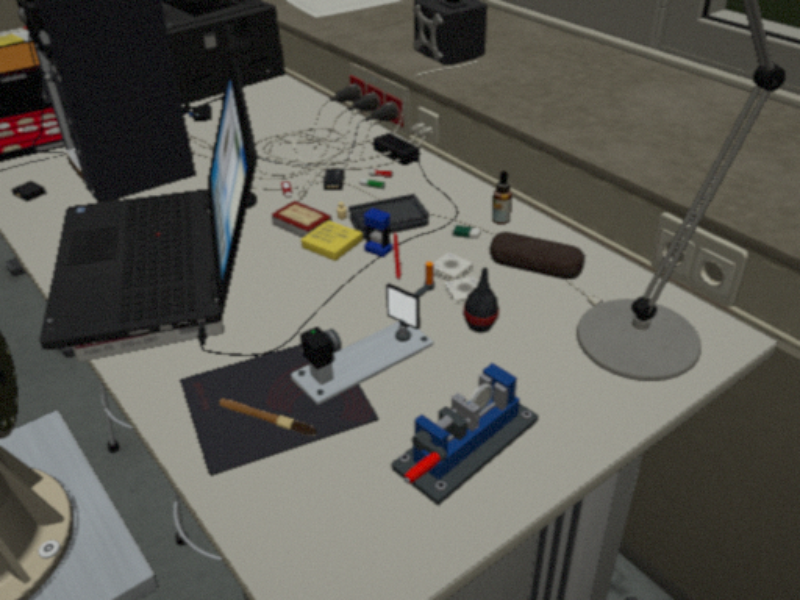

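View pics/t0.png

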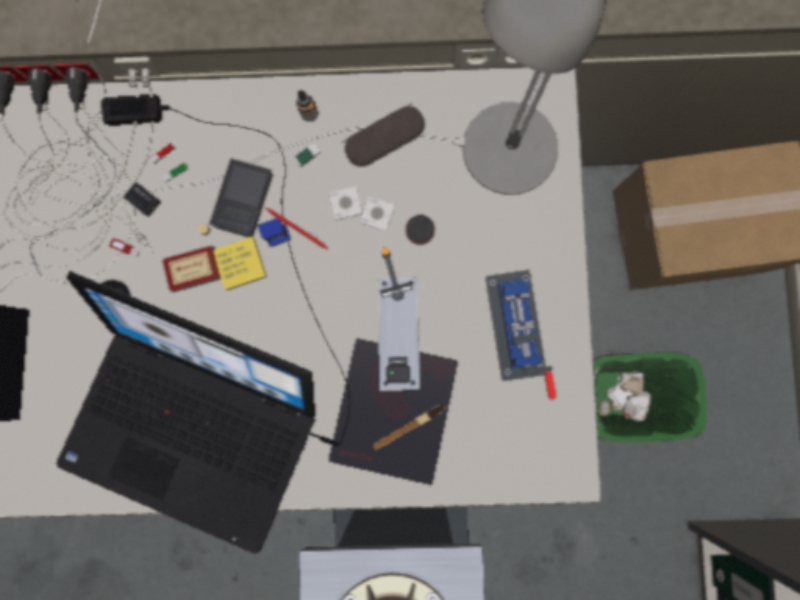

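The views show the vise at right (red handle at top px ~(352,246) in the 512 picture), the stage and mirror in the middle, and the orange pin at top (247,161). The stamp and blower stand behind the mirror.

```bash
cat > h.py <<'E'
import numpy as np, cv2
from rig import *
from scipy.spatial.transform import Rotation as R
def cam(n):
    c=calibration(n); M=c["camera_from_world"]; f=192/np.tan(np.radians(c["fovy"]/2)); return c["cx"],c["cy"],f,M
def ray(C,p):
    cx,cy,f,M=C; d=M[:3,:3].T@np.array([(p[0]-cx)/f,-(p[1]-cy)/f,-1]); return -M[:3,:3].T@M[:3,3], d/np.linalg.norm(d)
def proj(C,P):
    cx,cy,f,M=C; q=M[:3,:3]@np.asarray(P,float)+M[:3,3]; return np.array([cx-f*q[0]/q[2],cy+f*q[1]/q[2]])
def plane(C,p,z):
    o,d=ray(C,p); return o+d*(z-o[2])/d[2]
def tri(*rs):
    A=np.zeros((3,3));b=np.zeros(3)
    for o,d in rs:
        P=np.eye(3)-np.outer(d,d);A+=P;b+=P@o
    X=np.linalg.solve(A,b); return X,[round(float(np.linalg.norm((np.eye(3)-np.outer(d,d))@(X-o))),1) for o,d in rs]
def mask(im,hlo,hhi,smin=120,vmin=60):
    h=cv2.cvtColor(im,cv2.COLOR_BGR2HSV);H=h[...,0].astype(int)
    m=((H>=hlo)&(H<=hhi)) if hlo<=hhi else ((H>=hlo)|(H<=hhi))
    return (m&(h[...,1]>=smin)&(h[...,2]>=vmin)).astype(np.uint8)
def blobs(m,amin=8):
    n,l,s,c=cv2.connectedComponentsWithStats(m)
    return [(int(s[i,4]),c[i].round(1),s[i,:4],(l==i).astype(np.uint8)) for i in np.argsort(-s[:,4]) if i and s[i,4]>=amin]
def rect(b): return cv2.minAreaRect(cv2.findNonZero(b[3]))
E
python3 - <<'E'
from h import *
for n in("scene","top"):
    im=cv2.imread(f"pics/{n}0.png")
    for nm,a in(("red",(174,5,150,100)),("org",(6,16,150,90)),("blue",(100,130,120,40))):
        print(n,nm,[(b[0],b[1],[np.round(x,1) for x in rect(b)]) for b in blobs(mask(im,*a))][:7])
E
```

```text
scene red [(178, array([270.1, 298.1]), [array([270.2, 297.9]), array([ 7.3, 25.1]), np.float64(51.3)]), (133, array([12.3, 88.4]), [array([12. , 87.5]), array([23.6, 10.7]), np.float64(4.4)]), (52, array([17.3, 74.6]), [array([12.5, 74. ]), array([ 6., 25.]), np.float64(90.0)]), (50, array([253.7, 164.2]), [array([253.5, 163.5]), array([25.1,  2.2]), np.float64(85.2)]), (47, array([30.5, 87.9]), [array([29.9, 86.2]), array([ 7.2, 15.5]), np.float64(77.5)]), (18, array([ 8.2, 78.9]), [array([ 8., 79.]), array([3.4, 5.3]), np.float64(76.0)]), (15, array([245.6, 110.4]), [array([245. , 110.5]), array([1., 8.]), np.float64(90.0)])]
scene org [(322, array([10.5, 36.3]), [array([10.8, 35.8]), array([15.3, 24.7]), np.float64(78.7)]), (53, array([274.5, 174.6]), [array([274.5, 174.5]), array([13.,  3.]), np.float64(90.0)]), (41, array([167.3, 265.6]), [array([166.8, 265.4]), array([17.7,  2.7]), np.float64(15.9)]), (33, array([149.7, 259.9]), [array([149.5, 259.9]), array([15.5,  2.5]), np.float64(15.9)])]
scene blue [(1190, array([301.8, 272.9]), [array([298.1, 267.2]), array([38.6, 79.8])
[... 1106 characters left out ...]
array([7. , 0.7]), np.float64(76.0)])]
top blue [(266, array([331.5, 219.5]), [array([333.7, 212.7]), array([42.7, 18.6]), np.float64(80.5)]), (242, array([ 76.3, 205.9]), [array([ 75.2, 205.4]), array([54.7, 10.2]), np.float64(41.3)]), (170, array([174.2, 147.9]), [array([174.6, 148.2]), array([15.2, 14.3]), np.float64(63.4)]), (127, array([329. , 183.5]), [array([328.6, 183.9]), array([ 8.5, 17.4]), np.float64(81.9)]), (115, array([184.9, 254.3]), [array([177.8, 252.1]), array([36.7,  7.4]), np.float64(21.2)]), (37, array([336.6, 198.2]), [array([336.6, 198. ]), array([12.3,  2.7]), np.float64(82.9)]), (13, array([159.1, 228.1]), [array([159.5, 228. ]), array([7., 2.]), np.float64(-0.0)])]
```

```bash
python3 - <<'E'
from h import *
S,T=cam("scene"),cam("top")
print("handle",tri(ray(S,(270.1,298.1)),ray(T,(351.8,246))))
im=cv2.imread("pics/top0.png")
print("orange top",[(b[0],b[1]) for b in blobs(mask(im,4,20,110,80),4)])
k=.64
v=[plane(T,(x*k,y*k),10)[:2].round(0) for x,y in((487,277),(529,271),(550,375),(503,380))];print("vise",v,np.mean(v,0))
d=(v[0]+v[1]-v[2]-v[3])/2;print(np.linalg.norm(d),np.degrees(np.arctan2(d[1],d[0])))
v=[plane(T,(x*k,y*k),10)[:2].round(0) for x,y in((379,280),(418,278),(420,388),(379,390))];print("stage",v,np.mean(v,0))
d=(v[0]+v[1]-v[2]-v[3])/2;print(np.linalg.norm(d),np.degrees(np.arctan2(d[1],d[0])))
# handle ends in top at z of handle
for e in((350.4,237.7),(353.2,254.1)):print(plane(T,e,80))
print("pin",tri(ray(S,(274.5,174.6)),ray(T,(386*k,251*k))))
print("wrist centre", plane(cam("wrist"),(256,192),0))
c=np.hstack([cv2.resize(im[150:260,300:370],(350,550),interpolation=cv2.INTER_CUBIC),cv2.resize(im[150:260,225:295],(350,550),interpolation=cv2.INTER_CUBIC)])
cv2.imwrite("pics/c0.png",c)
E
```

```text
handle (array([ 426.91054614, -277.60136439,   76.1222059 ]), [1.2, 1.2])
orange top [(104, array([252.5, 278.1])), (35, array([111.7, 171. ])), (29, array([137.4, 167.6])), (25, array([132. , 166.5])), (18, array([246.5, 161. ])), (11, array([198.9,  67.4])), (7, array([128. , 177.6]))]
vise [array([ 619., -188.]), array([ 627., -264.]), array([ 441., -291.]), array([ 434., -208.])] [ 530.25 -237.75]
186.98261951315155 7.22003413826844
stage [array([620.,   7.]), array([621., -64.]), array([425., -61.]), array([423.,  12.])] [522.25 -26.5 ]
196.54070825149685 -1.1661652412496655
[ 447.50153243 -273.69602032   80.        ]
[ 405.13479748 -278.67294651   80.        ]
pin (array([658.35480023, -10.5241064 ,  85.86733309]), [0.1, 0.1])
wrist centre [189.33883543 546.92865952   0.        ]
```

View pics/c0.png

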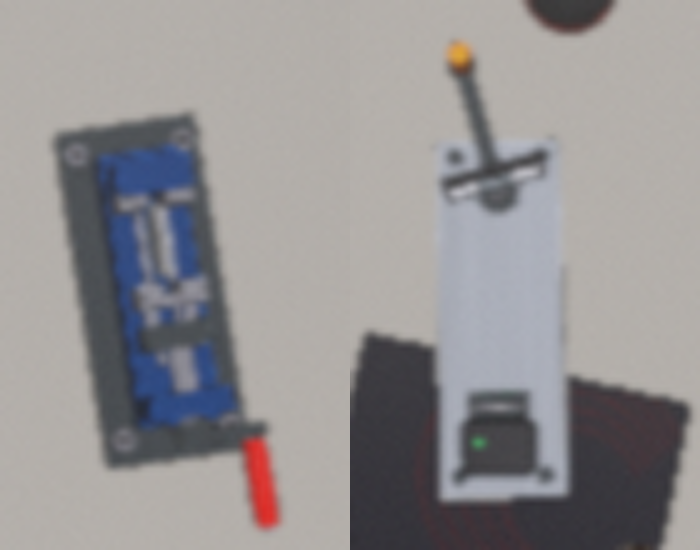

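The crops give a vise yaw of about 7.3°, with the handle out to the vise's -y side (crank near 1.3 rad). The lever points back and slightly left, with the pin near (658,-10). I'm moving over the laptop to a hover above the handle.

Request:
servo_tool --deltas '[{"z": -36, "az": -4.6}, {"z": -36, "az": -4.6}, {"z": -36, "az": -4.6}, {"z": -36, "az": -4.6}, {"z": -36, "az": -4.6}, {"x": -19, "y": -32}, {"x": -19, "y": -32}, {"x": -19, "y": -32}, {"x": -19, "y": -32}, {"x": -19, "y": -32}, {"x": -19, "y": -32}, {"x": -19, "y": -32}, {"x": -19, "y": -32}, {"x": -19, "y": -32}, {"x": -19, "y": -32}, {"x": -19, "y": -32}, {"x": -19, "y": -32}]'

```text
invalid input at $.deltas[0]: expected keys ax, ay, az, x, y, z, grip
```

Request:
servo_tool --deltas '[{"x": 5, "y": -39.5}, {"x": 5, "y": -39.5}, {"x": 5, "y": -39.5}, {"x": 5, "y": -39.5}, {"x": 5, "y": -39.5}, {"x": 5, "y": -39.5}, {"x": 5, "y": -39.5}, {"x": 5, "y": -39.5}, {"x": 5, "y": -39.5}, {"x": 5, "y": -39.5}, {"x": 5, "y": -39.5}, {"x": 5, "y": -39.5}, {"z": 35}, {"z": 35}, {"z": 35}, {"z": 35}, {"z": 35}, {}, {}]'

```text
invalid input at $.deltas[0]: expected keys ax, ay, az, x, y, z, grip
```

Request:
servo_tool --deltas '[{"x": 0, "y": 0, "z": -36, "ax": 0, "ay": 0, "az": -4.6, "grip": 1}, {"x": 0, "y": 0, "z": -36, "ax": 0, "ay": 0, "az": -4.6, "grip": 1}, {"x": 0, "y": 0, "z": -36, "ax": 0, "ay": 0, "az": -4.6, "grip": 1}, {"x": 0, "y": 0, "z": -36, "ax": 0, "ay": 0, "az": -4.6, "grip": 1}, {"x": 0, "y": 0, "z": -36, "ax": 0, "ay": 0, "az": -4.6, "grip": 1}, {"x": -38, "y": -32, "z": 0, "ax": 0, "ay": 0, "az": 0, "grip": 1}, {"x": -38, "y": -32, "z": 0, "ax": 0, "ay": 0, "az": 0, "grip": 1}, {"x": -38, "y": -32, "z": 0, "ax": 0, "ay": 0, "az": 0, "grip": 1}, {"x": -38, "y": -32, "z": 0, "ax": 0, "ay": 0, "az": 0, "grip": 1}, {"x": -38, "y": -32, "z": 0, "ax": 0, "ay": 0, "az": 0, "grip": 1}, {"x": -38, "y": -32, "z": 0, "ax": 0, "ay": 0, "az": 0, "grip": 1}, {"x": 0, "y": -32, "z": 0, "ax": 0, "ay": 0, "az": 0, "grip": 1}, {"x": 0, "y": -32, "z": 0, "ax": 0, "ay": 0, "az": 0, "grip": 1}, {"x": 0, "y": -32, "z": 0, "ax": 0, "ay": 0, "az": 0, "grip": 1}, {"x": 0, "y": -32, "z": 0, "ax": 0, "ay": 0, "az": 0, "grip": 1}, {"x": 0, "y": -32, "z": 0, "ax": 0, "ay": 0, "az": 0, "grip": 1}, {"x": 0, "y": -32, "z": 0, "ax": 0, "ay": 0, "az": 0, "grip": 1}]'

```text
t: 1.85
eef_pos: [429.8, 201.7, 411.1]
eef_rot: [-0.065, 0.998, -0.0, -0.0]
contact_force: [0.3, -0.6, -0.3]
grip_width: 1.0
grasp_force: 0.0
```

Request:
servo_tool --deltas '[{"x": 5, "y": -39.5, "z": 0, "ax": 0, "ay": 0, "az": 0, "grip": 1}, {"x": 5, "y": -39.5, "z": 0, "ax": 0, "ay": 0, "az": 0, "grip": 1}, {"x": 5, "y": -39.5, "z": 0, "ax": 0, "ay": 0, "az": 0, "grip": 1}, {"x": 5, "y": -39.5, "z": 0, "ax": 0, "ay": 0, "az": 0, "grip": 1}, {"x": 5, "y": -39.5, "z": 0, "ax": 0, "ay": 0, "az": 0, "grip": 1}, {"x": 5, "y": -39.5, "z": 0, "ax": 0, "ay": 0, "az": 0, "grip": 1}, {"x": 5, "y": -39.5, "z": 0, "ax": 0, "ay": 0, "az": 0, "grip": 1}, {"x": 5, "y": -39.5, "z": 0, "ax": 0, "ay": 0, "az": 0, "grip": 1}, {"x": 5, "y": -39.5, "z": 0, "ax": 0, "ay": 0, "az": 0, "grip": 1}, {"x": 5, "y": -39.5, "z": 0, "ax": 0, "ay": 0, "az": 0, "grip": 1}, {"x": 5, "y": -39.5, "z": 0, "ax": 0, "ay": 0, "az": 0, "grip": 1}, {"x": 5, "y": -39.5, "z": 0, "ax": 0, "ay": 0, "az": 0, "grip": 1}, {"x": 0, "y": 0, "z": 40, "ax": 0, "ay": 0, "az": 0, "grip": 1}, {"x": 0, "y": 0, "z": 40, "ax": 0, "ay": 0, "az": 0, "grip": 1}, {"x": 0, "y": 0, "z": 40, "ax": 0, "ay": 0, "az": 0, "grip": 1}, {"x": 0, "y": 0, "z": 40, "ax": 0, "ay": 0, "az": 0, "grip": 1}, {"x": 0, "y": 0, "z": 40, "ax": 0, "ay": 0, "az": 0, "grip": 1}, {"x": 0, "y": 0, "z": 0, "ax": 0, "ay": 0, "az": 0, "grip": 1}, {"x": 0, "y": 0, "z": 0, "ax": 0, "ay": 0, "az": 0, "grip": 1}]'

```text
t: 3.75
eef_pos: [431.9, -274.5, 211.6]
eef_rot: [-0.065, 0.998, 0.001, -0.001]
contact_force: [0.5, 0.4, 1.1]
grip_width: 1.003
grasp_force: 0.0
```

```bash
python3 - <<'E'
from h import *
s=read_state();C=cam("wrist");im=get_image("wrist");np.save("pics/C1.npy",np.array([C[0],C[1],C[2],*C[3].ravel()]))
print(s["eef_pos"],s["joint_positions"])
cv2.imwrite("pics/w1.png",im);cv2.imwrite("pics/w1v.png",cv2.resize(im,(800,600)))
for b in blobs(mask(im,174,5,150,80),30):
    print(b[0],b[1],rect(b))
    print("z77",plane(C,b[1],77),"tri w/ top",tri(ray(C,b[1]),ray(cam("top"),(351.8,246)),ray(cam("scene"),(270.1,298.1))))
E
```

```text
[ 431.87346671 -274.46187206  211.57535589] [-7.23178251e-01  1.99140357e-01 -1.53313708e-01  1.21989628e+00
  1.18103729e-04 -8.53810033e-01]
505 [250.  182.3] ((250.0, 180.0), (48.0, 12.0), 90.0)
z77 [ 429.26931836 -277.84829151   77.        ] tri w/ top (array([ 427.69005849, -277.66594454,   76.58959984]), [1.6, 1.9, 0.7])
```

View pics/w1v.png

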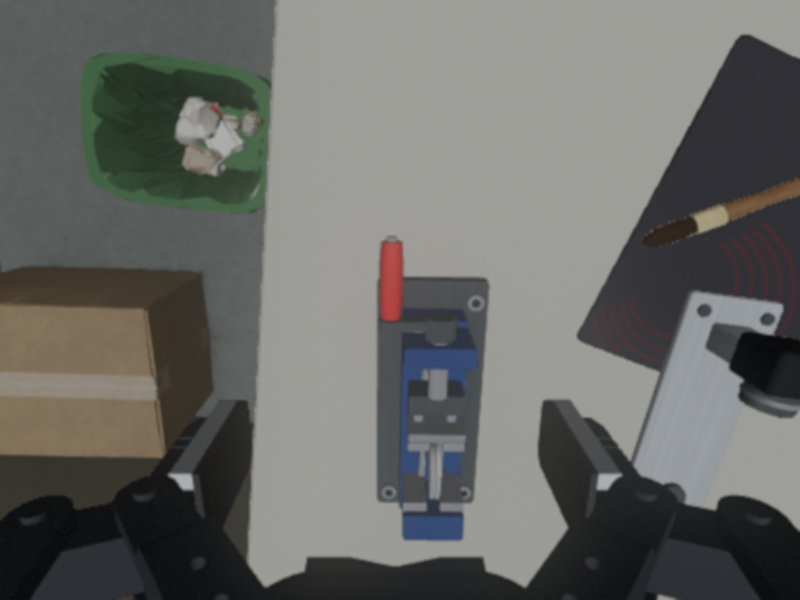

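The wrist picture shows the handle at (391,280), aligned with the image vertical, the hub at (440,328), the moving jaw's face at about y=445 and the capsule at (435,475). I'm using these to get the crank axis and the gap.

```bash
python3 - <<'E'
from h import *
a=np.load("pics/C1.npy");C=(a[0],a[1],a[2],a[3:].reshape(4,4));k=.64
p=lambda x,y,z:plane(C,(x*k,y*k),z).round(1)
th=np.radians(7.4);ex=np.array([np.cos(th),np.sin(th),0]);ey=np.array([-ex[1],ex[0],0])
H=np.array([428,-277.7,76.5]);print("handle v",H@ex,H@ey)
for nm,q in dict(b1=(378,280,8),b2=(488,280,8),b3=(473,500,8),b4=(380,500,8),s1=(477,303,8),s2=(388,493,8),s3=(465,493,8),hubtopC=(440,322,80),fj1=(403,515,85),fj2=(463,515,85),fj3=(403,540,85),fj4=(463,540,85),blk1=(404,350,85),blk2=(476,350,85),mj1=(411,446,79),mj2=(465,446,79),mjback1=(411,400,79),fjface1=(404,504,79),fjface2=(462,504,79),cap1=(433,445,85),cap2=(435,495,85)).items():
    P=p(*q);print(nm,P,"v:",(P@ex).round(1),(P@ey).round(1))
E
```

```text
handle v 388.6687203303735 -330.51159712898107
b1 [ 445.7 -285.3    8. ] v: 405.2 -340.3
b2 [ 435.4 -207.     8. ] v: 405.1 -261.4
b3 [ 623.7 -183.9    8. ] v: 594.8 -262.7
b4 [ 633.7 -260.9    8. ] v: 594.8 -340.3
s1 [ 453.5 -211.7    8. ] v: 422.5 -268.3
s2 [ 626.  -255.2    8. ] v: 587.9 -333.7
s3 [ 617.7 -191.8    8. ] v: 587.9 -269.8
hubtopC [ 447.  -246.5   80. ] v: 411.5 -302.0
fj1 [ 581.3 -250.1   85. ] v: 544.2 -322.9
fj2 [ 576.2 -211.    85. ] v: 544.2 -283.5
fj3 [ 601.4 -247.3   85. ] v: 564.5 -322.7
fj4 [ 596.2 -207.5   85. ] v: 564.5 -282.6
blk1 [ 465.2 -265.3   85. ] v: 427.2 -323.0
blk2 [ 459.7 -223.6   85. ] v: 427.1 -280.9
mj1 [ 532.7 -251.4   79. ] v: 495.9 -317.9
mj2 [ 528.2 -217.2   79. ] v: 495.8 -283.4
mjback1 [ 500.2 -256.    79. ] v: 463.1 -318.3
fjface1 [ 577.4 -249.8   79. ] v: 540.4 -322.1
fjface2 [ 572.4 -211.5   79. ] v: 540.4 -283.5
cap1 [ 526.3 -238.7   85. ] v: 491.2 -304.5
cap2 [ 563.  -231.7   85. ] v: 528.5 -302.3
```

The vise yaw is 7.4° and the axis lies 28.7 mm from the handle, so the crank is at about 1.42 rad. The jaw has about 4.5 mm to go. Now I'll grasp the handle.

Request:
servo_tool --deltas '[{"x": 1, "y": -0.5, "z": 25, "ax": 0, "ay": 0, "az": 0, "grip": 1}, {"x": 1, "y": -0.5, "z": 25, "ax": 0, "ay": 0, "az": 0, "grip": 1}, {"x": 1, "y": -0.5, "z": 25, "ax": 0, "ay": 0, "az": 0, "grip": 1}, {"x": 1, "y": -1, "z": 25, "ax": 0, "ay": 0, "az": 0, "grip": 1}, {"x": 0, "y": 0, "z": 25, "ax": 0, "ay": 0, "az": 0, "grip": 1}, {"x": 0, "y": 0, "z": 15, "ax": 0, "ay": 0, "az": 0, "grip": 1}, {"x": 0, "y": 0, "z": 14, "ax": 0, "ay": 0, "az": 0, "grip": 1}, {"x": 0, "y": 0, "z": 0, "ax": 0, "ay": 0, "az": 0, "grip": -1}, {"x": 0, "y": 0, "z": 0, "ax": 0, "ay": 0, "az": 0, "grip": -1}, {"x": 0, "y": 0, "z": 0, "ax": 0, "ay": 0, "az": 0, "grip": -1}, {"x": 0, "y": 0, "z": 0, "ax": 0, "ay": 0, "az": 0, "grip": -1}, {"x": 0, "y": 0, "z": 0, "ax": 0, "ay": 0, "az": 0, "grip": -1}, {"x": 0, "y": 0, "z": 0, "ax": 0, "ay": 0, "az": 0, "grip": -1}, {"x": 0, "y": 0, "z": 0, "ax": 0, "ay": 0, "az": 0, "grip": -1}, {"x": 0, "y": 0, "z": 0, "ax": 0, "ay": 0, "az": 0, "grip": -1}]' --grip_force 40

```text
t: 5.3
eef_pos: [428.9, -277.4, 57.4]
eef_rot: [-0.065, 0.998, 0.0, 0.001]
contact_force: [1.6, 3.0, 1.5]
grip_width: 0.144
grasp_force: 39.0
```

```bash
python3 - <<'E'
from h import *
s=read_state();print(s["eef_pos"],s["contact_force"],s["moment"],s["grip_width"],s["grasp_force"])
T=get_image("top");S=get_image("scene");cv2.imwrite("pics/top1.png",T);cv2.imwrite("pics/scene1.png",S)
cv2.imwrite("pics/d1.png",np.hstack([cv2.resize(T[160:280,290:390],(400,480)),cv2.resize(S[210:330,230:330],(400,480))]))
E
```

```text
[ 428.94452766 -277.36261541   57.44617243] [1.58014208 3.00448681 1.46448369] [ 0.737122   -0.43680699 -0.12707151] 0.14433048111604607 38.97793077863753
```

View pics/d1.png

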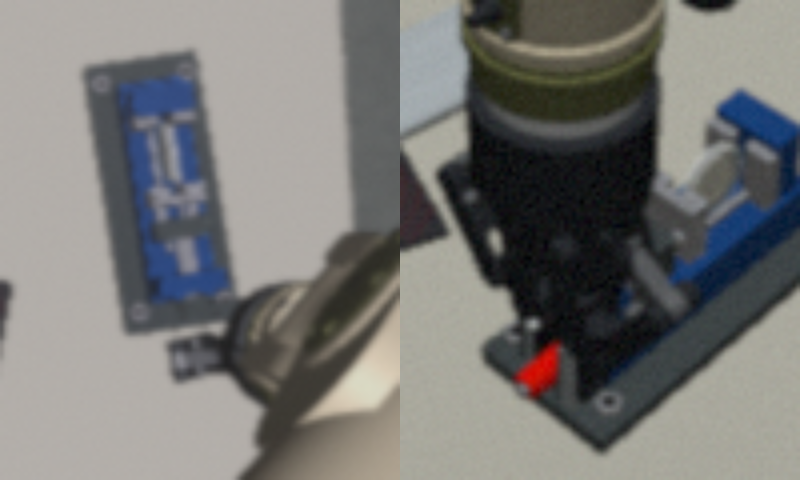

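The right crop (scene camera) shows the red handle between the fingers, and the moving jaw and capsule unobstructed at right. I'm printing the arc steps.

```bash
python3 -c "
import numpy as np
a=np.arange(1.42,6.3,.15)
for i in range(len(a)-1):print(round(a[i+1],2),np.round([-30*(np.sin(a[i+1])-np.sin(a[i])),-30*(np.cos(a[i+1])-np.cos(a[i]))],1))"
```

```text
1.57 [-0.3  4.5]
1.72 [0.3 4.5]
1.87 [1.  4.4]
2.02 [1.6 4.2]
2.17 [2.3 3.9]
2.32 [2.8 3.5]
2.47 [3.3 3.1]
2.62 [3.7 2.5]
2.77 [4.1 1.9]
2.92 [4.3 1.3]
3.07 [4.4 0.7]
3.22 [ 4.5 -0. ]
3.37 [ 4.4 -0.7]
3.52 [ 4.3 -1.3]
3.67 [ 4. -2.]
3.82 [ 3.7 -2.6]
3.97 [ 3.3 -3.1]
4.12 [ 2.8 -3.5]
4.27 [ 2.2 -3.9]
4.42 [ 1.6 -4.2]
4.57 [ 1.  -4.4]
4.72 [ 0.3 -4.5]
4.87 [-0.4 -4.5]
5.02 [-1.  -4.4]
5.17 [-1.7 -4.2]
5.32 [-2.3 -3.9]
5.47 [-2.8 -3.5]
5.62 [-3.3 -3. ]
5.77 [-3.7 -2.5]
5.92 [-4.1 -1.9]
6.07 [-4.3 -1.3]
6.22 [-4.5 -0.6]
```

Turning to 2.17, then looking at the forces and the jaw.

Request:
servo_tool --deltas '[{"x": 0, "y": -0.3, "z": 4.5, "ax": 0, "ay": 0, "az": 0, "grip": -1}, {"x": 0, "y": 0.3, "z": 4.5, "ax": 0, "ay": 0, "az": 0, "grip": -1}, {"x": 0, "y": 1, "z": 4.4, "ax": 0, "ay": 0, "az": 0, "grip": -1}, {"x": 0, "y": 1.6, "z": 4.2, "ax": 0, "ay": 0, "az": 0, "grip": -1}, {"x": 0, "y": 2.3, "z": 3.9, "ax": 0, "ay": 0, "az": 0, "grip": -1}, {"x": 0, "y": 0, "z": 0, "ax": 0, "ay": 0, "az": 0, "grip": -1}, {"x": 0, "y": 0, "z": 0, "ax": 0, "ay": 0, "az": 0, "grip": -1}]'

```text
t: 6.1
eef_pos: [428.1, -269.9, 35.7]
eef_rot: [-0.066, 0.998, 0.003, 0.001]
contact_force: [3.0, 12.5, 5.9]
grip_width: 0.148
grasp_force: 39.6
```

```bash
cat > jaw.py <<'E'
from h import *
import sys
n=sys.argv[1]; s=read_state()
S=get_image("scene");T=get_image("top");cv2.imwrite(f"pics/scene{n}.png",S);cv2.imwrite(f"pics/top{n}.png",T)
print(s["t"],s["eef_pos"].round(1),s["contact_force"].round(1),s["grasp_force"])
S0=cv2.imread("pics/scene1.png");C=cam("scene")
# moving-jaw patch in scene1, tracked with sub-pixel LK; a fixed-jaw patch as reference
pts=np.float32([[297,262],[303,268],[322,250],[326,256]]).reshape(-1,1,2)
g=lambda i:cv2.GaussianBlur(cv2.cvtColor(i,cv2.COLOR_BGR2GRAY),(0,0),.8)
q,st,e=cv2.calcOpticalFlowPyrLK(g(S0),g(S),pts,None,winSize=(9,9),maxLevel=1)
d=(q-pts).reshape(-1,2)
th=np.radians(7.4);ex=np.array([np.cos(th),np.sin(th),0]);P=np.array([532,-245,70.])
u=(proj(C,P+ex*5)-proj(C,P-ex*5))/10
print("mm along axis:",(d@u/(u@u)).round(2),"residual px",(d-np.outer(d@u/(u@u),u)).round(2).tolist())
E
python3 jaw.py 2; python3 -c "
import cv2;a=cv2.imread('pics/scene1.png')[235:285,280:345];cv2.imwrite('pics/jc.png',cv2.resize(a,(780,600),interpolation=cv2.INTER_CUBIC))"
```

```text
6.1 [ 428.1 -269.9   35.7] [ 3.  12.5  5.9] 39.563283728421084
mm along axis: [ 0.04  2.56  0.01 -0.04] residual px [[-1.96, -2.46], [-0.02, -0.02], [0.03, 0.04], [-0.02, -0.03]]
```

View pics/jc.png

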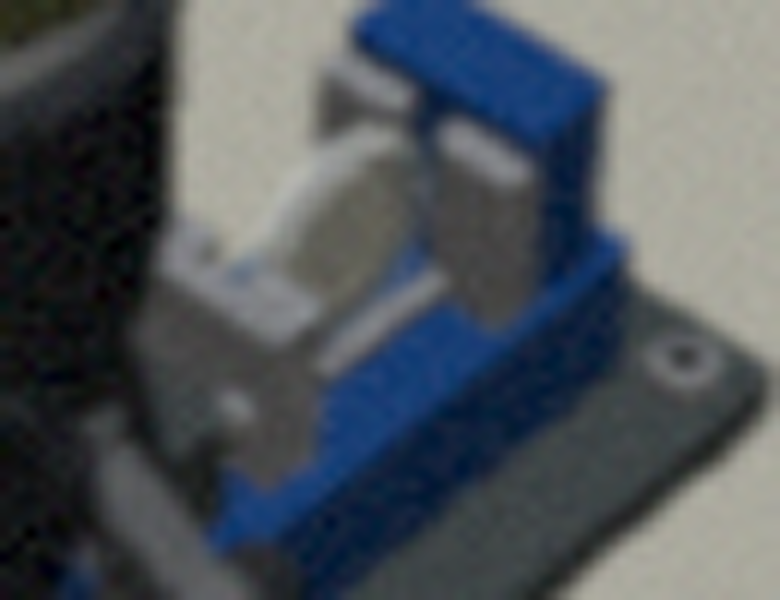

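Tracking works: the jaw moved 2.56 mm while the fixed jaw read 0. The side force says the axis is about 2 mm further to +y, so I'm correcting for that as I go on.

Request:
servo_tool --deltas '[{"x": 0, "y": 3.8, "z": 3.5, "ax": 0, "ay": 0, "az": 0, "grip": -1}, {"x": 0, "y": 4.3, "z": 3.1, "ax": 0, "ay": 0, "az": 0, "grip": -1}, {"x": 0, "y": 3.7, "z": 2.5, "ax": 0, "ay": 0, "az": 0, "grip": -1}, {"x": 0, "y": 0, "z": 0, "ax": 0, "ay": 0, "az": 0, "grip": -1}]'

```text
t: 6.6
eef_pos: [427.1, -260.2, 28.3]
eef_rot: [-0.066, 0.998, 0.0, 0.001]
contact_force: [0.7, 8.6, 16.2]
grip_width: 0.147
grasp_force: 40.5
```

```bash
python3 jaw.py 3
```

```text
6.6 [ 427.1 -260.2   28.3] [ 0.7  8.6 16.2] 40.48959998704959
mm along axis: [-13.97   4.03  -0.05   0.02] residual px [[-3.76, -4.71], [-0.09, -0.12], [0.0, 0.01], [-0.06, -0.08]]
```

Request:
servo_tool --deltas '[{"x": 0, "y": 4.1, "z": 1.9, "ax": 0, "ay": 0, "az": 0, "grip": -1}, {"x": 0, "y": 4.3, "z": 1.3, "ax": 0, "ay": 0, "az": 0, "grip": -1}, {"x": 0, "y": 0, "z": 0, "ax": 0, "ay": 0, "az": 0, "grip": -1}]'

```text
t: 7.0
eef_pos: [426.5, -254.0, 26.0]
eef_rot: [-0.065, 0.998, -0.002, 0.001]
contact_force: [-2.0, 4.7, 19.7]
grip_width: 0.146
grasp_force: 40.9
```

```bash
python3 jaw.py 4
```

```text
7.0 [ 426.5 -254.    26. ] [-2.   4.7 19.7] 40.88500803918578
mm along axis: [-17.9    4.53  -0.     0.03] residual px [[-3.08, -3.86], [-0.05, -0.06], [0.01, 0.01], [-0.04, -0.05]]
```

Request:
servo_tool --deltas '[{"x": 0, "y": 4.4, "z": 0.7, "ax": 0, "ay": 0, "az": 0, "grip": -1}, {"x": 0, "y": 4.5, "z": 0, "ax": 0, "ay": 0, "az": 0, "grip": -1}, {"x": 0, "y": 0, "z": 0, "ax": 0, "ay": 0, "az": 0, "grip": -1}]'

```text
t: 7.4
eef_pos: [425.6, -246.9, 25.4]
eef_rot: [-0.065, 0.998, -0.003, 0.001]
contact_force: [-2.3, 0.4, 17.8]
grip_width: 0.145
grasp_force: 40.7
```

```bash
python3 jaw.py 5
```

```text
7.4 [ 425.6 -246.9   25.4] [-2.3  0.4 17.8] 40.650919703766704
mm along axis: [-4.342e+01  5.190e+00 -6.000e-02 -1.000e-02] residual px [[0.5, 0.62], [-0.08, -0.1], [0.0, 0.0], [-0.02, -0.03]]
```

Request:
servo_tool --deltas '[{"x": 0, "y": 4.4, "z": -2, "ax": 0, "ay": 0, "az": 0, "grip": -1}, {"x": 0, "y": 4.3, "z": -2.6, "ax": 0, "ay": 0, "az": 0, "grip": -1}, {"x": 0, "y": 0, "z": 0, "ax": 0, "ay": 0, "az": 0, "grip": -1}]'

```text
t: 7.8
eef_pos: [424.1, -236.3, 28.1]
eef_rot: [-0.065, 0.998, -0.001, 0.001]
contact_force: [3.4, -1.2, 4.8]
grip_width: 0.152
grasp_force: 39.7
```

```bash
python3 jaw.py 6
```

```text
7.8 [ 424.1 -236.3   28.1] [ 3.4 -1.2  4.8] 39.69867122825235
mm along axis: [-4.764e+01  6.450e+00 -3.000e-02  5.000e-02] residual px [[-1.38, -1.73], [-0.07, -0.09], [0.01, 0.02], [-0.07, -0.09]]
```

Request:
servo_tool --deltas '[{"x": 0, "y": 4, "z": -2, "ax": 0, "ay": 0, "az": 0, "grip": -1}, {"x": 0, "y": 3.7, "z": -2.6, "ax": 0, "ay": 0, "az": 0, "grip": -1}, {"x": 0, "y": 0, "z": 0, "ax": 0, "ay": 0, "az": 0, "grip": -1}]'

```text
t: 8.2
eef_pos: [423.2, -228.7, 32.7]
eef_rot: [-0.065, 0.998, -0.001, 0.001]
contact_force: [4.8, -1.7, 4.3]
grip_width: 0.147
grasp_force: 39.7
```

```bash
python3 jaw.py 7
```

```text
8.2 [ 423.2 -228.7   32.7] [ 4.8 -1.7  4.3] 39.66876077000052
mm along axis: [-5.238e+01  7.250e+00  2.000e-02  1.000e-02] residual px [[-5.04, -6.31], [-0.05, -0.07], [0.04, 0.05], [-0.06, -0.07]]
```

Request:
servo_tool --deltas '[{"x": 0, "y": 3.3, "z": -3.1, "ax": 0, "ay": 0, "az": 0, "grip": -1}, {"x": 0, "y": 2.8, "z": -3.5, "ax": 0, "ay": 0, "az": 0, "grip": -1}, {"x": 0, "y": 0, "z": 0, "ax": 0, "ay": 0, "az": 0, "grip": -1}]'

```text
t: 8.6
eef_pos: [422.4, -222.7, 39.2]
eef_rot: [-0.065, 0.998, -0.001, 0.001]
contact_force: [4.5, -3.1, 3.4]
grip_width: 0.148
grasp_force: 39.7
```

```bash
python3 jaw.py 8
```

```text
8.6 [ 422.4 -222.7   39.2] [ 4.5 -3.1  3.4] 39.67718262691051
mm along axis: [-5.73e+01  8.24e+00 -3.00e-02  2.00e-02] residual px [[-9.66, -12.1], [-0.14, -0.17], [-0.02, -0.03], [-0.05, -0.06]]
```

Request:
servo_tool --deltas '[{"x": 0, "y": 2.2, "z": -3.9, "ax": 0, "ay": 0, "az": 0, "grip": -1}, {"x": 0, "y": 1.6, "z": -4.2, "ax": 0, "ay": 0, "az": 0, "grip": -1}, {"x": 0, "y": 0, "z": 0, "ax": 0, "ay": 0, "az": 0, "grip": -1}]'

```text
t: 9.0
eef_pos: [421.9, -218.9, 47.2]
eef_rot: [-0.065, 0.998, -0.001, 0.001]
contact_force: [5.5, -2.9, 3.5]
grip_width: 0.145
grasp_force: 39.6
```

```bash
python3 jaw.py 9;  python3 -c "
import cv2;a=cv2.imread('pics/scene9.png')[235:285,280:345];cv2.imwrite('pics/jc9.png',cv2.resize(a,(780,600),interpolation=cv2.INTER_CUBIC))"
```

```text
9.0 [ 421.9 -218.9   47.2] [ 5.5 -2.9  3.5] 39.628954029176384
mm along axis: [-5.933e+01  9.370e+00  2.000e-02  1.100e-01] residual px [[-9.82, -12.3], [-0.09, -0.12], [-0.02, -0.02], [-0.07, -0.09]]
```

View pics/jc9.png

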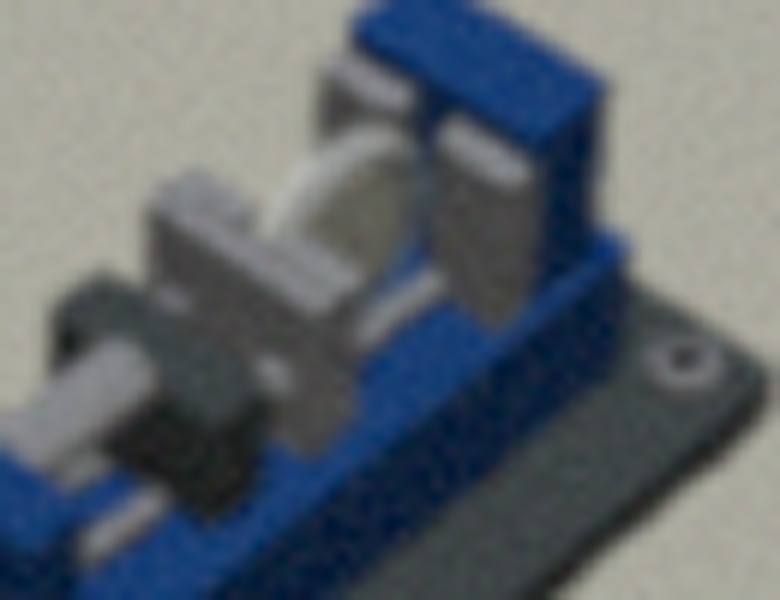

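The crop shows the jaw, with the dark screw block behind it, advancing on a capsule that hasn't moved yet. I'm checking the gap left.

```bash
python3 - <<'E'
from h import *
C=cam("scene");th=np.radians(7.4);ex=np.array([np.cos(th),np.sin(th),0]);ey=np.array([-ex[1],ex[0],0])
for n,(x,y) in dict(mov=(360,285),movback=(335,312),fix=(527,188),fixback=(538,170)).items():
    P=plane(C,(280+x/12-.5+.04,235+y/12-.5),79);print(n,P.round(1),(P@ex-500).round(1),(P@ey+301).round(1))
for v in((2,-18,79),(42,-18,79)):
    print((np.array(proj(C,ex*(v[0]+500)+ey*(v[1]-301)+[0,0,v[2]]))-[280,235])*12)
E
```

```text
mov [ 543.5 -252.1   79. ] 6.5 -19.0
movback [ 536.5 -254.    79. ] -0.7 -20.0
fix [ 578.4 -252.9   79. ] 41.1 -24.3
fixback [ 582.6 -251.    79. ] 45.4 -23.0
[330.69387142 290.72320283]
[494.05930929 159.93704534]
```

Request:
servo_tool --deltas '[{"x": 0, "y": 1, "z": -4.4, "ax": 0, "ay": 0, "az": 0, "grip": -1}, {"x": 0, "y": 0.3, "z": -4.5, "ax": 0, "ay": 0, "az": 0, "grip": -1}, {"x": 0, "y": 0, "z": 0, "ax": 0, "ay": 0, "az": 0, "grip": -1}]'

```text
t: 9.4
eef_pos: [421.8, -217.6, 55.9]
eef_rot: [-0.065, 0.998, -0.001, 0.001]
contact_force: [5.0, -4.2, 2.3]
grip_width: 0.148
grasp_force: 39.6
```

```bash
python3 jaw.py 10
```

```text
9.4 [ 421.8 -217.6   55.9] [ 5.  -4.2  2.3] 39.58683777367696
mm along axis: [-5.484e+01  1.041e+01 -2.000e-02  1.900e-01] residual px [[-11.46, -14.35], [-0.08, -0.1], [-0.03, -0.04], [-0.1, -0.13]]
```

Request:
servo_tool --deltas '[{"x": 0, "y": -0.4, "z": -4.5, "ax": 0, "ay": 0, "az": 0, "grip": -1}, {"x": 0, "y": -1, "z": -4.4, "ax": 0, "ay": 0, "az": 0, "grip": -1}, {"x": 0, "y": 0, "z": 0, "ax": 0, "ay": 0, "az": 0, "grip": -1}]'

```text
t: 9.8
eef_pos: [421.9, -218.9, 64.6]
eef_rot: [-0.065, 0.998, -0.001, 0.001]
contact_force: [5.5, -2.8, 1.5]
grip_width: 0.152
grasp_force: 39.6
```

```bash
python3 jaw.py 11
```

```text
9.8 [ 421.9 -218.9   64.6] [ 5.5 -2.8  1.5] 39.608490800019354
mm along axis: [-48.82  10.94  -0.05   0.12] residual px [[-12.64, -15.83], [-0.16, -0.2], [-0.04, -0.05], [-0.06, -0.08]]
```

Request:
servo_tool --deltas '[{"x": 0, "y": -1.7, "z": -4.2, "ax": 0, "ay": 0, "az": 0, "grip": -1}, {"x": 0, "y": -2.3, "z": -3.9, "ax": 0, "ay": 0, "az": 0, "grip": -1}, {"x": 0, "y": 0, "z": 0, "ax": 0, "ay": 0, "az": 0, "grip": -1}]'

```text
t: 10.2
eef_pos: [422.3, -222.4, 72.3]
eef_rot: [-0.065, 0.998, -0.0, 0.001]
contact_force: [6.0, -1.3, -1.1]
grip_width: 0.149
grasp_force: 39.6
```

```bash
python3 jaw.py 12
```

```text
10.2 [ 422.3 -222.4   72.3] [ 6.  -1.3 -1.1] 39.64811550686136
mm along axis: [-45.66  12.27  -0.06   0.18] residual px [[-0.54, -0.67], [-0.04, -0.05], [-0.04, -0.05], [-0.12, -0.15]]
```

Request:
servo_tool --deltas '[{"x": 0, "y": -2.8, "z": -3.5, "ax": 0, "ay": 0, "az": 0, "grip": -1}, {"x": 0, "y": -3.3, "z": -3, "ax": 0, "ay": 0, "az": 0, "grip": -1}, {"x": 0, "y": 0, "z": 0, "ax": 0, "ay": 0, "az": 0, "grip": -1}]'

```text
t: 10.6
eef_pos: [422.9, -227.7, 78.5]
eef_rot: [-0.065, 0.998, 0.001, 0.001]
contact_force: [7.6, -1.2, -2.3]
grip_width: 0.148
grasp_force: 39.6
```

```bash
python3 jaw.py 13
```

```text
10.6 [ 422.9 -227.7   78.5] [ 7.6 -1.2 -2.3] 39.64033366413787
mm along axis: [-37.51  12.73  -0.1    0.09] residual px [[-13.04, -16.33], [-0.15, -0.18], [-0.02, -0.03], [-0.1, -0.13]]
```

```bash
cat > tr.py <<'E'
from h import *
import sys
C=cam("scene");th=np.radians(7.4);ex=np.array([np.cos(th),np.sin(th),0]);P=np.array([538,-245,70.])
u=(proj(C,P+ex*5)-proj(C,P-ex*5))/10
g=lambda i:cv2.cvtColor(i,cv2.COLOR_BGR2GRAY).astype(np.float32)
ref=g(cv2.imread("pics/scene9.png"))
# boxes x0,y0,x1,y1 in the scene picture
B=dict(jaw=(297,253,311,272),block=(284,257,301,278),caps=(306,244,313,252),fixed=(316,243,331,262))
def track(im):
    o={}
    up=lambda a:cv2.resize(a,None,fx=8,fy=8,interpolation=cv2.INTER_CUBIC)
    im=up(cv2.GaussianBlur(g(im),(0,0),.7))
    R0=up(cv2.GaussianBlur(ref,(0,0),.7))
    for k,(a,b,c,d) in B.items():
        t=R0[b*8:d*8,a*8:c*8]; best=max((float(cv2.matchTemplate(im[int(b*8+u[1]*m*8+.5):int(b*8+u[1]*m*8+.5)+t.shape[0],int(a*8+u[0]*m*8+.5):int(a*8+u[0]*m*8+.5)+t.shape[1]],t,cv2.TM_CCOEFF_NORMED)[0,0]),m) for m in np.arange(-3,9,.1))
        o[k]=(round(best[1],1),round(best[0],2))
    return o
if __name__=="__main__":
    for n in sys.argv[1:]: print(n,track(cv2.imread(f"pics/scene{n}.png")))
E
python3 tr.py 8 9 10 11 12 13
```

```text
8 {'jaw': (np.float64(-0.7), 1.0), 'block': (np.float64(-1.0), 1.0), 'caps': (np.float64(0.1), 1.0), 'fixed': (np.float64(0.1), 1.0)}
9 {'jaw': (np.float64(0.1), 1.0), 'block': (np.float64(0.1), 1.0), 'caps': (np.float64(0.1), 1.0), 'fixed': (np.float64(0.1), 1.0)}
10 {'jaw': (np.float64(1.1), 1.0), 'block': (np.float64(0.9), 1.0), 'caps': (np.float64(-0.2), 0.99), 'fixed': (np.float64(0.1), 1.0)}
11 {'jaw': (np.float64(2.0), 1.0), 'block': (np.float64(1.9), 1.0), 'caps': (np.float64(-0.2), 0.97), 'fixed': (np.float64(0.1), 1.0)}
12 {'jaw': (np.float64(2.9), 1.0), 'block': (np.float64(2.9), 1.0), 'caps': (np.float64(-0.2), 0.94), 'fixed': (np.float64(0.1), 1.0)}
13 {'jaw': (np.float64(3.7), 1.0), 'block': (np.float64(3.7), 1.0), 'caps': (np.float64(-0.2), 0.93), 'fixed': (np.float64(0.1), 0.99)}
```

Clean now: jaw and screw block still move together with no contact yet. Continuing past the top.

Request:
servo_tool --deltas '[{"x": 0, "y": -3.7, "z": -2.5, "ax": 0, "ay": 0, "az": 0, "grip": -1}, {"x": 0, "y": -4.1, "z": -1.9, "ax": 0, "ay": 0, "az": 0, "grip": -1}, {"x": 0, "y": 0, "z": 0, "ax": 0, "ay": 0, "az": 0, "grip": -1}]'

```text
t: 11.0
eef_pos: [423.6, -234.4, 82.9]
eef_rot: [-0.066, 0.998, 0.002, 0.001]
contact_force: [6.6, 2.0, 0.8]
grip_width: 0.148
grasp_force: 39.9
```

```bash
python3 jaw.py 14|head -1; python3 tr.py 14
```

```text
11.0 [ 423.6 -234.4   82.9] [6.6 2.  0.8] 39.89257812034339
14 {'jaw': (np.float64(4.2), 0.99), 'block': (np.float64(4.5), 0.99), 'caps': (np.float64(-0.2), 0.93), 'fixed': (np.float64(0.1), 1.0)}
```

Request:
servo_tool --deltas '[{"x": 0, "y": -4.3, "z": -1.3, "ax": 0, "ay": 0, "az": 0, "grip": -1}, {"x": 0, "y": -4.5, "z": -0.6, "ax": 0, "ay": 0, "az": 0, "grip": -1}, {"x": 0, "y": 0, "z": 0, "ax": 0, "ay": 0, "az": 0, "grip": -1}]'

```text
t: 11.4
eef_pos: [424.6, -243.1, 85.4]
eef_rot: [-0.066, 0.998, 0.002, 0.001]
contact_force: [4.7, 3.6, 6.7]
grip_width: 0.144
grasp_force: 40.5
```

```bash
python3 jaw.py 15|head -1; python3 tr.py 15
```

```text
11.4 [ 424.6 -243.1   85.4] [4.7 3.6 6.7] 40.518330191262066
15 {'jaw': (np.float64(4.2), 0.99), 'block': (np.float64(6.0), 0.94), 'caps': (np.float64(-0.2), 0.93), 'fixed': (np.float64(0.1), 1.0)}
```

Request:
servo_tool --deltas '[{"x": 0, "y": -4.5, "z": 0, "ax": 0, "ay": 0, "az": 0, "grip": -1}, {"x": 0, "y": -4.4, "z": 0.7, "ax": 0, "ay": 0, "az": 0, "grip": -1}, {"x": 0, "y": 0, "z": 0, "ax": 0, "ay": 0, "az": 0, "grip": -1}]'

```text
t: 11.8
eef_pos: [425.9, -253.2, 85.2]
eef_rot: [-0.065, 0.998, 0.0, 0.001]
contact_force: [3.6, 0.4, 8.5]
grip_width: 0.148
grasp_force: 40.7
```

```bash
python3 jaw.py 16|head -1; python3 tr.py 16
```

```text
11.8 [ 425.9 -253.2   85.2] [3.6 0.4 8.5] 40.694009880535305
16 {'jaw': (np.float64(4.7), 0.99), 'block': (np.float64(6.5), 0.65), 'caps': (np.float64(-0.2), 0.93), 'fixed': (np.float64(0.1), 1.0)}
```

Contact: the jaw stopped (≈4.3) while the screw block kept moving, so contact came at about 5.83 rad. A quarter turn more gives about 7.4.

Request:
servo_tool --deltas '[{"x": 0, "y": -4.3, "z": 1, "ax": 0, "ay": 0, "az": 0, "grip": -1}, {"x": 0, "y": -4, "z": 1.7, "ax": 0, "ay": 0, "az": 0, "grip": -1}, {"x": 0, "y": -3.7, "z": 2.3, "ax": 0, "ay": 0, "az": 0, "grip": -1}, {"x": 0, "y": -3.3, "z": 3, "ax": 0, "ay": 0, "az": 0, "grip": -1}, {"x": 0, "y": 0, "z": 0, "ax": 0, "ay": 0, "az": 0, "grip": -1}]'

```text
t: 12.4
eef_pos: [427.8, -268.9, 76.6]
eef_rot: [-0.065, 0.998, -0.0, 0.0]
contact_force: [3.6, -3.5, 2.1]
grip_width: 0.148
grasp_force: 40.1
```

```bash
python3 jaw.py 17|head -1; python3 tr.py 17
```

```text
12.4 [ 427.8 -268.9   76.6] [ 3.6 -3.5  2.1] 40.11497123166919
17 {'jaw': (np.float64(4.7), 0.96), 'block': (np.float64(8.9), 0.7), 'caps': (np.float64(-0.2), 0.92), 'fixed': (np.float64(0.1), 1.0)}
```

Request:
servo_tool --deltas '[{"x": 0, "y": -3, "z": 3.8, "ax": 0, "ay": 0, "az": 0, "grip": -1}, {"x": 0, "y": -2.5, "z": 4.4, "ax": 0, "ay": 0, "az": 0, "grip": -1}, {"x": 0, "y": 0, "z": 0, "ax": 0, "ay": 0, "az": 0, "grip": -1}, {"x": 0, "y": 0, "z": 0, "ax": 0, "ay": 0, "az": 0, "grip": -1}]'

```text
t: 12.9
eef_pos: [428.4, -274.5, 68.2]
eef_rot: [-0.065, 0.998, -0.0, 0.0]
contact_force: [4.9, -4.0, -0.1]
grip_width: 0.15
grasp_force: 39.9
```

```bash
python3 jaw.py 18|head -1; python3 tr.py 18
```

```text
12.9 [ 428.4 -274.5   68.2] [ 4.9 -4.  -0.1] 39.93843984324485
18 {'jaw': (np.float64(4.7), 0.96), 'block': (np.float64(8.9), 0.4), 'caps': (np.float64(-0.6), 0.92), 'fixed': (np.float64(0.1), 0.99)}
```

The crank is at about 7.39 rad, roughly 5 mm of cushion, and the jaw is steady. I'll release, lift and hover over the stage.

Request:
servo_tool --deltas '[{"x": 0, "y": 0, "z": 0, "ax": 0, "ay": 0, "az": 0, "grip": 1}, {"x": 0, "y": 0, "z": 0, "ax": 0, "ay": 0, "az": 0, "grip": 1}, {"x": 0, "y": 0, "z": 0, "ax": 0, "ay": 0, "az": 0, "grip": 1}, {"x": 0, "y": 0, "z": 0, "ax": 0, "ay": 0, "az": 0, "grip": 1}, {"x": 0, "y": 0, "z": 0, "ax": 0, "ay": 0, "az": 0, "grip": 1}, {"x": 0, "y": 0, "z": -38, "ax": 0, "ay": 0, "az": 0, "grip": 1}, {"x": 0, "y": 0, "z": -38, "ax": 0, "ay": 0, "az": 0, "grip": 1}, {"x": 0, "y": 0, "z": -38, "ax": 0, "ay": 0, "az": 0, "grip": 1}, {"x": 0, "y": 0, "z": -38, "ax": 0, "ay": 0, "az": 0, "grip": 1}, {"x": 0, "y": 0, "z": -38, "ax": 0, "ay": 0, "az": 0, "grip": 1}, {"x": -20, "y": 28, "z": 0, "ax": 0, "ay": 0, "az": 0, "grip": 1}, {"x": -20, "y": 28, "z": 0, "ax": 0, "ay": 0, "az": 0, "grip": 1}, {"x": -20, "y": 28, "z": 0, "ax": 0, "ay": 0, "az": 0, "grip": 1}, {"x": -20, "y": 28, "z": 0, "ax": 0, "ay": 0, "az": 0, "grip": 1}, {"x": -20, "y": 28, "z": 0, "ax": 0, "ay": 0, "az": 0, "grip": 1}, {"x": -20, "y": 28, "z": 0, "ax": 0, "ay": 0, "az": 0, "grip": 1}, {"x": -20, "y": 28, "z": 0, "ax": 0, "ay": 0, "az": 0, "grip": 1}, {"x": -20, "y": 28, "z": 0, "ax": 0, "ay": 0, "az": 0, "grip": 1}, {"x": 0, "y": 0, "z": 0, "ax": 0, "ay": 0, "az": 0, "grip": 1}, {"x": 0, "y": 0, "z": 0, "ax": 0, "ay": 0, "az": 0, "grip": 1}]'

```text
t: 15.0
eef_pos: [557.4, -30.4, 258.2]
eef_rot: [-0.066, 0.998, -0.0, -0.0]
contact_force: [-0.3, -0.4, 0.5]
grip_width: 0.998
grasp_force: 0.0
```

```bash
python3 - <<'E'
from h import *
s=read_state();C=cam("wrist");im=get_image("wrist");np.save("pics/C2.npy",np.array([C[0],C[1],C[2],*C[3].ravel()]))
print(s["t"],s["eef_pos"],s["joint_positions"].round(2))
cv2.imwrite("pics/w2.png",im);cv2.imwrite("pics/w2v.png",cv2.resize(im,(800,600),interpolation=cv2.INTER_CUBIC))
S=get_image("scene");cv2.imwrite("pics/scene20.png",S)
for b in blobs(mask(im,4,20,130,90),8):print(b[0],b[1],rect(b))
for b in blobs(mask(S,4,20,130,90),8):print("S",b[0],b[1])
E
python3 tr.py 20
```

```text
15.0 [557.35025105 -30.36428416 258.16089693] [-0.2   0.28  0.06  1.36 -0.   -0.33]
67 [259.6 271.9] ((259.5000305175781, 271.5000305175781), (8.485280990600586, 8.485280990600586), 45.0)
S 348 [10.7 36.3]
S 146 [159.1 262.4]
S 57 [274.5 174.4]
S 24 [185.6 132.3]
S 21 [199.5 141.1]
S 11 [322.4 124.9]
20 {'jaw': (np.float64(4.7), 0.96), 'block': (np.float64(8.9), 0.94), 'caps': (np.float64(-0.2), 0.93), 'fixed': (np.float64(0.1), 1.0)}
```

View pics/w2v.png

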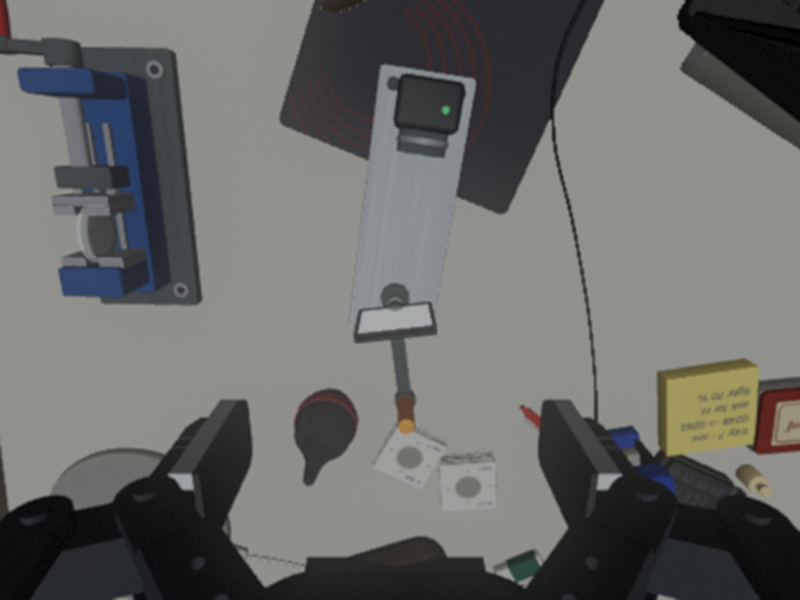

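The picture shows the stage with its base corners at (380,65), (475,75), (437,305) and (352,320). The camera barrel front is at (422,153), the frame top spans (355,338)–(437,332), and the orange pin top is at (407,426). The clamped capsule is at (98,232), the blower at (325,430) and the stamp at (635,455).

```bash
sed -i 's/-3,9,.1/-3,12,.1/' tr.py; python3 tr.py 20; python3 - <<'E'
from h import *
a=np.load("pics/C2.npy");C=(a[0],a[1],a[2],a[3:].reshape(4,4));S=cam("scene");T=cam("top");k=.64
p=lambda x,y,z:plane(C,(x*k,y*k),z).round(1)
for nm,q in dict(b1=(380,65,10),b2=(475,75,10),b3=(438,303,10),b4=(350,320,10),f1=(355,339,93),f2=(437,333,93),g1=(358,310,40),g2=(432,305,40),post=(395,295,20),pintop=(406,427,104),pinbot=(403,398,66),barrelL=(398,152,65),barrelR=(446,156,65),coin=(98,232,65),capfar=(98,204,85),blow=(325,430,40),stamp=(628,455,60)).items(): print(nm,p(*q))
im=cv2.imread("pics/w2.png")
m=mask(im,3,22,130,60);b=blobs(m,8)[0];print(b[0],b[1],rect(b))
S20=cv2.imread("pics/scene20.png")
for b2 in blobs(mask(S20,4,20,130,70),8):
    if abs(b2[1][0]-274.5)<4: print("pin tri",tri(ray(C,b[1]),ray(S,b2[1])),b2[1:3])
# coin: bright-capsule by tri of wrist and scene crop estimates
th=np.radians(7.4);ex=np.array([np.cos(th),np.sin(th),0]);ey=np.array([-ex[1],ex[0],0])
V=lambda x,y,z:ex*(500+x)+ey*(y-301.5)+[0,0,z]
print("coin pred",V(22,0,65),proj(C,V(22,0,65))/k,proj(S,V(22,0,65)))
E
python3 -c "
import cv2,numpy as np
a=cv2.imread('pics/scene20.png')[230:280,285:345];b=cv2.imread('pics/w2.png')[110:200,30:130]
cv2.imwrite('pics/e.png',np.vstack([cv2.resize(np.hstack([cv2.resize(a,(400,333),interpolation=2),cv2.resize(b,(370,333),interpolation=2)]),None,fx=1,fy=1)]))"
```

```text
20 {'jaw': (np.float64(4.7), 0.96), 'block': (np.float64(9.1), 0.94), 'caps': (np.float64(-0.2), 0.93), 'fixed': (np.float64(0.1), 1.0)}
b1 [425.8 -59.2  10. ]
b2 [423.3   9.1  10. ]
b3 [595.9   9.9  10. ]
b4 [620.2 -60.3  10. ]
f1 [603.1 -51.6  93. ]
f2 [591.7   1.6  93. ]
g1 [600.6 -53.6  40. ]
g2 [589.2   1.7  40. ]
post [590.9 -26.4  20. ]
pintop [657.9 -10.  104. ]
pinbot [656.5 -11.7  66. ]
barrelL [482.3 -39.   65. ]
barrelR [480.6  -8.   65. ]
coin [ 560.1 -233.1   65. ]
capfar [ 537.5 -220.8   85. ]
blow [708.  -69.2  40. ]
stamp [686.2 173.1  60. ]
70 [487.  281.4] ((487.32318115234375, 281.0914611816406), (6.846755504608154, 16.233436584472656), 6.34019136428833)
pin tri (array([625.51648719,  72.55139174, 137.10318406]), [102.5, 102.5]) (array([274.5, 174.4]), array([273, 167,   4,  15], dtype=int32))
coin pred [ 556.48421913 -231.75755405   65.        ] [ 99.68848966 226.87834432] [306.97696496 254.54040046]
```

View pics/e.png

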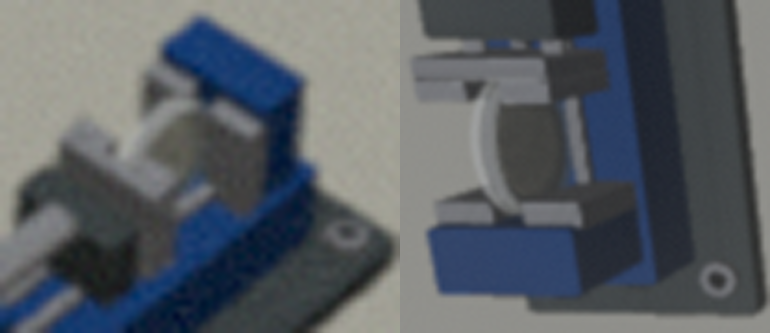

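The capsule sits in both grooves, with about 4.6 mm of cushion travel. I take the mirror at (595,-25.7), the coin at (558.5,-232) and the lens direction at 179.3°. That gives a lever target of about 39.6°, with the pin at about (645,16). I'll approach with a narrowed gripper to clear the blower.

Request:
servo_tool --deltas '[{"x": 0, "y": 0, "z": 0, "ax": 0, "ay": 0, "az": -3.8, "grip": -0.2}, {"x": 0, "y": 0, "z": 0, "ax": 0, "ay": 0, "az": -3.8, "grip": -0.2}, {"x": -20.4, "y": -1.3, "z": 0, "ax": 0, "ay": 0, "az": 0, "grip": -0.2}, {"x": -20.4, "y": -1.3, "z": 0, "ax": 0, "ay": 0, "az": 0, "grip": -0.2}, {"x": -20.4, "y": -1.3, "z": 0, "ax": 0, "ay": 0, "az": 0, "grip": -0.2}, {"x": -20.4, "y": -1.3, "z": 0, "ax": 0, "ay": 0, "az": 0, "grip": -0.2}, {"x": -20.4, "y": -1.3, "z": 0, "ax": 0, "ay": 0, "az": 0, "grip": -0.2}, {"x": 0, "y": 0, "z": 30, "ax": 0, "ay": 0, "az": 0, "grip": -0.2}, {"x": 0, "y": 0, "z": 30, "ax": 0, "ay": 0, "az": 0, "grip": -0.2}, {"x": 0, "y": 0, "z": 30, "ax": 0, "ay": 0, "az": 0, "grip": -0.2}, {"x": 0, "y": 0, "z": 20, "ax": 0, "ay": 0, "az": 0, "grip": -0.2}, {"x": 0, "y": 0, "z": 0, "ax": 0, "ay": 0, "az": 0, "grip": -0.2}, {"x": 0, "y": 0, "z": 0, "ax": 0, "ay": 0, "az": 0, "grip": -0.2}]'

```text
t: 16.4
eef_pos: [657.4, -11.9, 148.9]
eef_rot: [-0.13, 0.991, 0.0, -0.0]
contact_force: [-0.5, 0.5, 0.5]
grip_width: 0.4
grasp_force: 0.0
```

```bash
python3 - <<'E'
from h import *
s=read_state();print(s["t"],s["eef_pos"],s["grip_width"])
C=cam("wrist");im=get_image("wrist");S=get_image("scene");T=get_image("top")
cv2.imwrite("pics/w3.png",im);cv2.imwrite("pics/scene21.png",S)
ob=blobs(mask(im,4,20,130,70),10);print([(b[0],b[1],b[2]) for b in ob][:4])
if ob:
  print(plane(C,ob[0][1],97))
  for z in(104,):
    print("pin top",plane(C,ob[0][1],z))
cv2.imwrite("pics/v3.png",np.hstack([cv2.resize(im,(400,300)),cv2.resize(S[100:220,200:360],(400,300))]))
E
```

```text
16.4 [657.36560157 -11.90584612 148.89195957] 0.39971617204954557
[(217, array([256.1, 223.6]), array([248, 216,  17,  16], dtype=int32))]
[659.31243913  -9.79832358  97.        ]
pin top [656.49727267 -10.64055626 104.        ]
```

View pics/v3.png

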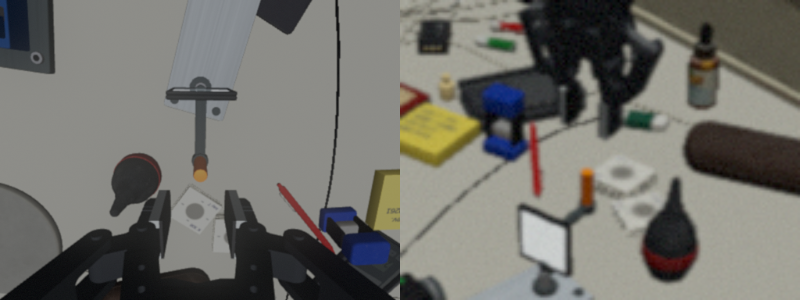

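The pin lies midway between the fingers, and the blower is clear of the finger path. Descend and close.

Request:
servo_tool --deltas '[{"x": 0, "y": 0.5, "z": 20, "ax": 0, "ay": 0, "az": 0, "grip": -0.2}, {"x": 0, "y": 0.5, "z": 20, "ax": 0, "ay": 0, "az": 0, "grip": -0.2}, {"x": 0, "y": 0.5, "z": 20, "ax": 0, "ay": 0, "az": 0, "grip": -0.2}, {"x": 0, "y": 0, "z": 10, "ax": 0, "ay": 0, "az": 0, "grip": -0.2}, {"x": 0, "y": 0, "z": 6, "ax": 0, "ay": 0, "az": 0, "grip": -0.2}, {"x": 0, "y": 0, "z": 0, "ax": 0, "ay": 0, "az": 0, "grip": -1}, {"x": 0, "y": 0, "z": 0, "ax": 0, "ay": 0, "az": 0, "grip": -1}, {"x": 0, "y": 0, "z": 0, "ax": 0, "ay": 0, "az": 0, "grip": -1}, {"x": 0, "y": 0, "z": 0, "ax": 0, "ay": 0, "az": 0, "grip": -1}, {"x": 0, "y": 0, "z": 0, "ax": 0, "ay": 0, "az": 0, "grip": -1}, {"x": 0, "y": 0, "z": 0, "ax": 0, "ay": 0, "az": 0, "grip": -1}]' --grip_force 40

```text
t: 17.65
eef_pos: [657.8, -9.4, 73.4]
eef_rot: [-0.131, 0.991, -0.0, 0.001]
contact_force: [-0.7, 0.3, 2.8]
grip_width: 0.119
grasp_force: 39.4
```

Request:
servo_tool --deltas '[{"x": 0, "y": 2.9, "z": 0, "ax": 0, "ay": 0, "az": -2.5, "grip": -1}, {"x": 0, "y": 2.9, "z": 0, "ax": 0, "ay": 0, "az": -2.5, "grip": -1}, {"x": 0, "y": 2.9, "z": 0, "ax": 0, "ay": 0, "az": -2.5, "grip": -1}, {"x": 0, "y": 2.9, "z": 0, "ax": 0, "ay": 0, "az": -2.5, "grip": -1}, {"x": 0, "y": 2.9, "z": 0, "ax": 0, "ay": 0, "az": -2.5, "grip": -1}, {"x": 0, "y": 2.9, "z": 0, "ax": 0, "ay": 0, "az": -2.5, "grip": -1}, {"x": 0, "y": 2.9, "z": 0, "ax": 0, "ay": 0, "az": -2.5, "grip": -1}, {"x": 0, "y": 2.9, "z": 0, "ax": 0, "ay": 0, "az": -2.5, "grip": -1}, {"x": 0, "y": 2.9, "z": 0, "ax": 0, "ay": 0, "az": -2.5, "grip": -1}, {"x": 0, "y": 2.6, "z": 0, "ax": 0, "ay": 0, "az": -2.5, "grip": -1}, {"x": 0, "y": 0, "z": 0, "ax": 0, "ay": 0, "az": 0, "grip": -1}, {"x": 0, "y": 0, "z": 0, "ax": 0, "ay": 0, "az": 0, "grip": -1}, {"x": 0, "y": 0, "z": 0, "ax": 0, "ay": 0, "az": 0, "grip": -1}]'

```text
t: 18.95
eef_pos: [645.3, 15.6, 73.3]
eef_rot: [-0.342, 0.94, -0.001, 0.001]
contact_force: [-0.8, -3.7, 5.7]
grip_width: 0.125
grasp_force: 39.8
```

```bash
python3 - <<'E'
from h import *
s=read_state();print(s["t"],s["eef_pos"],s["contact_force"],s["moment"])
M=np.array([594.7,-25.7]);d=s["eef_pos"][:2]-M;print("lever angle",np.degrees(np.arctan2(d[1],d[0])),np.hypot(*d))
C=cam("wrist");im=get_image("wrist");cv2.imwrite("pics/w4.png",im);np.save("pics/C4.npy",np.array([C[0],C[1],C[2],*C[3].ravel()]))
cv2.imwrite("pics/w4v.png",cv2.resize(im,(800,600),interpolation=cv2.INTER_CUBIC))
E
```

```text
18.95 [645.31544844  15.60177056  73.30118183] [-0.76197054 -3.72327272  5.72220035] [-0.58269183  0.13485762  0.01812686]
lever angle 39.21414929026377 65.32809404878225
```

View pics/w4v.png

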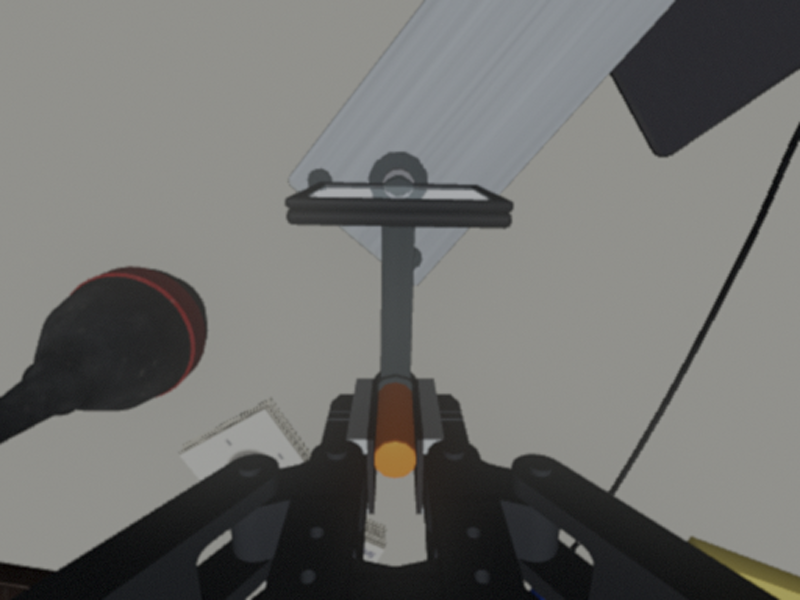

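The pin is held. The frame top spans (288,217)–(511,220), and the stage edges run (425,0)–(290,185) and (672,0)–(500,195). I'll refine the angles from this close view.

```bash
python3 - <<'E'
from h import *
a=np.load("pics/C4.npy");C=(a[0],a[1],a[2],a[3:].reshape(4,4));k=.64
ang=lambda A,B:np.degrees(np.arctan2(*(B-A)[[1,0]]))
im=cv2.imread("pics/w4.png");g=cv2.cvtColor(im,cv2.COLOR_BGR2GRAY).astype(float)
def edge(p,q,z,h=8):   # strongest gradient across the line p-q (800-scale), fitted line on plane z
    p,q=np.array(p)*k,np.array(q)*k;n=np.array([-(q-p)[1],(q-p)[0]])/np.linalg.norm(q-p);pts=[]
    gb=cv2.GaussianBlur(g,(0,0),1)
    for t in np.linspace(.05,.95,40):
        c=p+t*(q-p);ss=np.arange(-h,h,.25);xy=np.float32([c+s*n for s in ss])
        v=cv2.remap(gb.astype(np.float32),xy[:,0].copy(),xy[:,1].copy(),1).ravel();d=np.abs(np.gradient(v));pts.append(xy[d.argmax()])
    W=np.float32([plane(C,x,z)[:2] for x in pts]);vx,vy,x0,y0=cv2.fitLine(W,cv2.DIST_HUBER,0,.1,.1).ravel()
    r=np.abs((W-[x0,y0])@[-vy,vx]);return np.degrees(np.arctan2(vy,vx)),(x0.round(1),y0.round(1)),np.median(r).round(2)
print("stage L",edge((425,3),(295,180),10)); print("stage R",edge((670,3),(515,178),10))
print("frame back edge",edge((296,226),(505,228),88,5),"normal=+90")
print("frame ends mid top",[plane(C,(x*k,y*k),93)[:2].round(1) for x,y in((288,215),(511,217),(399.5,216))],"post",plane(C,(398*k,185*k),20)[:2])
print("pin top",plane(C,(395*k,460*k),104)[:2].round(1))
E
```

```text
stage L (np.float32(1.0766311), (np.float32(571.8), np.float32(-60.8)), np.float32(0.29))
stage R (np.float32(0.04207775), (np.float32(527.9), np.float32(9.3)), np.float32(0.15))
frame back edge (np.float32(-51.089916), (np.float32(599.2), np.float32(-22.9)), np.float32(0.11)) normal=+90
frame ends mid top [array([613.8, -45.6]), array([579.1,  -3.4]), array([596.4, -24.5])] post [594.87260796 -25.86654597]
pin top [644.7  14.5]
```

```bash
python3 - <<'E'
from h import *
a=np.load("pics/C2.npy");C=(a[0],a[1],a[2],a[3:].reshape(4,4));k=.64
p=lambda x,y,z:plane(C,(x*k,y*k),z).round(1)
print("s1",p(154,69,8),"w1 453.5 -211.7"); print("s3",p(181,290,8),"w1 617.7 -191.8")
f=lambda X,Y:p((30+(X-400)*100/370)/k,(110+Y*90/333)/k,0)
g=lambda X,Y,z:plane(C,(30+(X-400)*100/370,110+Y*90/333),z).round(1)
print("coin face ctr",g(530,148,65)); print("fixed pad front top edge mid",g(510,218,79),g(510,218,85)); print("jaw face top edge mid",g(482,95,79),g(482,95,85))
im=cv2.imread("pics/scene20.png");S=cam("scene")
h=lambda X,Y,z:plane(S,(285+X/6.667,230+Y/6.667),z).round(1)
print("scene capsule top",h(178,98,85))
E
```

```text
s1 [ 449.5 -219.9    8. ] w1 453.5 -211.7
s3 [ 613.3 -200.4    8. ] w1 617.7 -191.8
coin face ctr [ 561.4 -230.6   65. ]
fixed pad front top edge mid [ 578.6 -229.2   79. ] [ 576.8 -225.7   85. ]
jaw face top edge mid [ 545.1 -234.9   79. ] [ 543.9 -231.3   85. ]
scene capsule top [ 566.9 -232.4   85. ]
```

All estimates put the target at 39.1–39.6°, and the lever is at 38.9–39.4°. A tiny nudge, then settle.

Request:
servo_tool --deltas '[{"x": 0, "y": 0.3, "z": 0, "ax": 0, "ay": 0, "az": 0, "grip": -1}, {"x": 0, "y": 0, "z": 0, "ax": 0, "ay": 0, "az": 0, "grip": -1}, {"x": 0, "y": 0, "z": 0, "ax": 0, "ay": 0, "az": 0, "grip": -1}, {"x": 0, "y": 0, "z": 0, "ax": 0, "ay": 0, "az": 0, "grip": -1}, {"x": 0, "y": 0, "z": 0, "ax": 0, "ay": 0, "az": 0, "grip": -1}, {"x": 0, "y": 0, "z": 0, "ax": 0, "ay": 0, "az": 0, "grip": -1}]'

```text
t: 19.6
eef_pos: [645.3, 15.7, 73.3]
eef_rot: [-0.342, 0.94, -0.001, 0.001]
contact_force: [-0.9, -3.7, 6.7]
grip_width: 0.126
grasp_force: 39.8
```

```bash
python3 - <<'E'
from h import *
s=read_state();print(s["t"],s["eef_pos"],s["contact_force"],s["grasp_force"],np.abs(s["joint_vel"]).max())
d=s["eef_pos"][:2]-[594.7,-25.7];print(np.degrees(np.arctan2(d[1],d[0])))
S=get_image("scene");cv2.imwrite("pics/scene30.png",S)
print(close_job())
E
```

```text
19.6 [645.27693266  15.69280537  73.32911127] [-0.85548449 -3.73162689  6.70270985] 39.8415344953537 0.0024843348960298943
39.297330918025956
the job is handed in; nothing more can be done
None
```

I clamped the coin about a quarter turn past first contact, then swung the mirror to about 39.3° by my estimate (target 39.1–39.6°). I handed the job in at about 20 s with the pin still held; the reflection itself could not be seen, and no verdict came back.

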